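# Lay out a stripped oil pump for inspection

### The job

Set out the stripped oil pump for the instructor: lay the toothed rotor flat on the bench midway between the two V-blocks and in line with them, lay the bearing ring flat on top of it, concentric, and stand the hex plug upright on its flange on the bench, off the left-hand end of the pump housing (left as seen from the robot), in line with the housing's length and about 30 mm clear of its end. Press the cover plate down onto the housing's two dowels until it sits fully home. Leave the wrench, the socket and the multimeter where they lie.

Things in the scene. Friction and masses are not known exactly. Their poses are not given: they have to be found in the camera images.
- rotor_mid (a point): Toothed pump rotor: a steel spur-gear disc lying flat, 54 mm over the teeth, 26 mm high, flat top and underside, about 0.3 kg. Loose. The point is its centre, 13 mm above its underside; z is its axis (up).
- bearing_mid (a point): Bearing ring: plain smooth steel ring lying flat, 42 mm outside, 18 mm bore, 16 mm high, about 0.09 kg. Loose. The point is its centre, 8 mm above its underside; z is its axis (up).
- plug_mid (a point): Hex plug: steel plug standing upright on a round flange 36 mm across and 9 mm thick, with a hexagonal body 25 mm across above it; 42 mm high in all, about 0.12 kg. Loose. The point is on its axis, 21 mm above its underside; z is its axis (up). Grasp the hexagonal body.
- cover_mid (a point): Pump cover: flat aluminium plate 96 mm long (own y) by 56 mm (own x), 10 mm thick, with two 14 mm through-holes 36 mm either side of the middle along its length. A round boss, 34 mm diameter, rises 22 mm above the middle (32 mm in all): grasp it there, best with the fingers closing across the short side. Loose, 0.18 kg. Point: on the boss axis, 16 mm above the underside. Fits either way round.
- housing: Pump housing, aluminium, fixed. Foot 116 mm long (own y, to its left end as seen from the robot) x 70 mm (own x), 8 mm high; body 100 x 60 mm, flat top 36 mm above the bench, where the cover's underside seats. Two dowels on top, 36 mm either side of the middle along its length: 10 mm diameter for 6 mm, tapering to 4 mm, 16 mm tall. Origin: centre of its underside on the bench.
- vblock_a: V-block at the right-hand end of the pair (as seen from the robot): steel block 44 x 44 mm, 40 mm high, with a V groove along its own y. Fixed. Origin: centre of its underside on the bench. Its own y axis points at the other V-block, whose centre is 180 mm away.
- vblock_b: The other V-block of the pair (left-hand one as seen from the robot), same shape and turned alike. Fixed. Origin: centre of its underside.
- wrench: Bystander, not to be moved: a loose steel wrench 150 mm long lying flat, along its own x. Origin: at its middle on the bench.
- socket: Bystander, not to be moved: a loose dark steel socket, a plain hollow cylinder 32 mm in diameter and 38 mm high, standing upright. Origin: centre of its underside.
- meter: Bystander, not to be moved: a loose blue multimeter 130 mm (own x) by 68 mm (own y), 30 mm thick, lying flat. Origin: centre of its underside.

How it is judged:
By the outcome, as a careful person would: the job done as asked, in the order asked, and still so for the second after the job is handed in, with the robot touching nothing.
It also fails if it takes over 112 s, if anything falls off the work surface, if the arm or the gripper's body presses on something with over 40 N, if the wrist force passes 120 N, or if a joint passes its speed limit or range.

### The arm

A 7-joint arm with a two-finger parallel gripper is mounted at the origin on the work surface. World frame = base frame: x ahead of the robot, y to its left, z up, the work surface at z = 0. Lengths are in mm, angles in degrees, forces in N, time in s.
With the tool pointing down it reaches from about 400 to 850 mm from the base axis. Payload 10.4 kg.
Tool frame: the origin (TCP) lies midway between the tips of the shut fingers; the grasp point (between the pads) lies 19 mm behind it; z points along the fingers, y is the line along which they close (so a half turn about z gives the same grasp; the last joint's range is limited). The gripper opens to 87 mm and grips with 3 to 60 N. Pads are 19 mm wide; open, the fingers measure 117 mm over their backs; the gripper's body (75 mm by 190 mm) begins 51 mm behind the grasp point.
Start: joints at [-69.534, 19.034, -3.707, 83.658, 1.238, 77.344, -5.071], TCP at [231.698, 580.49, 222.576] pointing down, gripper open.
Joint ranges: [-148.97, 148.97], [-28.65, 121.19], [-84.17, 76.75], [9.2, 138.47], [-72.65, 252.65], [3.7, 117.97], [-149.18, 149.18]. Speed limits (degrees/s): [127.2, 127.2, 159.86, 159.86, 180, 180, 180].

### API

Orientations are given as a 3x3 rotation matrix whose columns are the frame's x, y, z axes.
In Python, from plant import arm gives the robot as it stands.
- The arm moves only by the shell command python3 -m inch 'ROWS'. ROWS is JSON, one flat list of numbers, 7 for each row, row after row: the closure, from 0 (fully open) to 1 (shut), then the shift along the tool's x, y, z in cm, then the turn, a rotation vector about the tool's x, y, z in rad. In form: [fingers, tx, ty, tz, ax, ay, az, fingers, tx, ty, tz, ax, ay, az, ...]. A call has 1 to 20 rows; each row shifts and turns the commanded pose from where the row before left it, along the tool's axes as they then stand; what a row does not reach is not made up. A row lasts 1/10 s, in which the tool goes at most 50 mm and 8.59 degrees, less where a joint would pass 70% of its speed; a pose out of reach is approached as far as the arm can. A call is refused whole if a number of a shift passes 5 or a number of a turn 0.15, either way. A call with a gripper value outside its range is refused whole. The fingers move at their own pace and stop on an object; the grip force is fixed at half the most. Time passes only in rows, so rows that do not move let the fingers close. It gives the time, the measured TCP pose, the force, the opening and the grip force at its end, in the units of the state.
- arm.sense(): the state, without advancing time (a new reading comes with each control period).
- arm.snapshot(name): name is "scene" or "side" or "wrist"; returns the picture (420x560x3 uint8, red, green, blue); there is no depth.
- arm.camera_info(name): a dict with "fovy" (degrees; the focal length in pixels is half the picture's height over the tangent of half this angle, whatever the lens; pixels are square), "cx", "cy" (the principal point, pixels), "extrinsics" (4x4, takes a point from camera to world coordinates); the wrist camera has in their place "T_tool_cam" (4x4, takes a point from camera to tool coordinates, whose origin is the TCP and whose axes are the flange's). Camera axes: x right, y down, z forward; pixel columns grow to the right and rows downward; lengths in mm; the calibration is good to about 2 mm. A picture is of the moment at which its call begins: read the wrist's pose just before it. camera_info takes no time and is no camera call.
- arm.sign_off(): hands the job in; it is judged then, once.
The state is a dict: "time_s": time; "joint_positions": joint angles; "qvel": joint speeds; "tau": joint torques, N m; "ee_pos": TCP position; "tcp_rot": TCP orientation; "ft_force": force on the tool from outside, world axes, zero at the start; "moment": the same for the moment, N m; "width": opening from 0.0 (shut) to 1.0 (fully open); "gripper_force": force on a finger pad.
Only numpy, scipy, OpenCV 4.12 (cv2) and the standard library are available. Lean on these libraries where they do the work, as an engineer would, in place of code of your own. Each camera call takes 0.05 s, during which the arm holds its last target. There are 200 camera calls.

## Working session

There is one attempt and no reset: what is moved stays moved. The work goes in short steps, Python scripts to look and compute and a shell command to move; the robot and the scene stay as the last step left them, time stands still between calls to the robot, and variables do not carry over. Pictures are saved under pics/ and viewed, at most 14 in all, crops included, and the job is handed in when it is done.

```bash
mkdir -p pics; ls; python3 - <<'E'
from plant import arm
import cv2
s=arm.sense();print(s)
for n in("scene","side","wrist"):
    print(n,arm.camera_info(n)); cv2.imwrite(f"pics/{n}0.png",arm.snapshot(n)[:,:,::-1])
E
```

```text
pics
{'time_s': 0.0, 'joint_positions': array([-69.53371154,  19.07211363,  -3.70573715,  83.70772141,
         1.2370386 ,  77.34236231,  -5.06978056]), 'qvel': array([ 0.02539343, -0.03241108,  0.00455945,  0.07372138,  0.00523636,
       -0.09666548, -0.09014684]), 'tau': array([ 4.51810856e-04, -6.23261046e+01,  2.48829753e-02, -3.89905715e+01,
       -6.12583640e-02,  3.98975029e-02,  1.69563787e-04]), 'ee_pos': array([231.58016649, 580.08637014, 221.7380603 ]), 'tcp_rot': array([[-9.28742400e-01,  3.70725412e-01, -4.71832549e-04],
       [ 3.70725707e-01,  9.28741410e-01, -1.35817375e-03],
       [-6.52990954e-05, -1.43631400e-03, -9.99998966e-01]]), 'ft_force': array([-0.14518416,  0.58093402,  0.48502255]), 'moment': array([ 0.0035928 , -0.03130582, -0.02343062]), 'gripper_force': 0.0, 'width': 1.001068008576042}
scene {'fovy': 49.83897331913795, 'cx': 281.02294895796206, 'cy': 217.772011201421, 'extrinsics': array([[-8.64014548e-01,  3.53137384e-01, -3.58849341e-01,
         9.82839828e+02],
       [ 5.03446847e-01,  6.12357871e-01, -6.09556486e-01,
         8.19537284e+02],
[... 352 characters left out ...]
+02],
       [-5.52584044e-01, -5.52505733e-01,  6.24009847e-01,
        -5.86834216e+02],
       [-1.61587153e-02, -7.41457909e-01, -6.70804789e-01,
         7.64461318e+02],
       [ 0.00000000e+00,  0.00000000e+00,  0.00000000e+00,
         1.00000000e+00]])}
wrist {'fovy': 69.169031850216, 'cx': 284.2057636058412, 'cy': 205.7493693508559, 'T_tool_cam': array([[ 4.46892771e-04, -9.65393424e-01, -2.60797502e-01,
         7.04288769e+01],
       [ 9.99999872e-01,  3.69093153e-04,  3.47290945e-04,
         4.66699580e-01],
       [-2.39013822e-04, -2.60797624e-01,  9.65393465e-01,
        -1.61516269e+02],
       [ 0.00000000e+00,  0.00000000e+00,  0.00000000e+00,
         1.00000000e+00]])}
```

View pics/scene0.png

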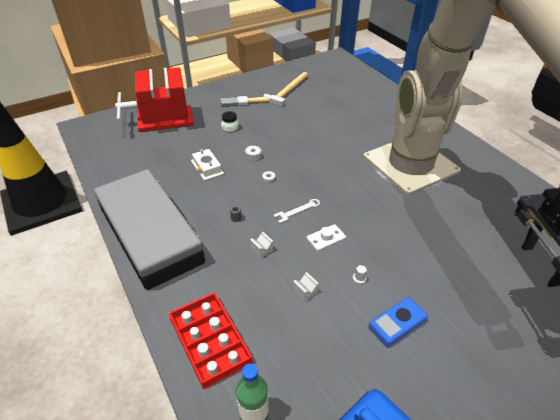

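View pics/side0.png

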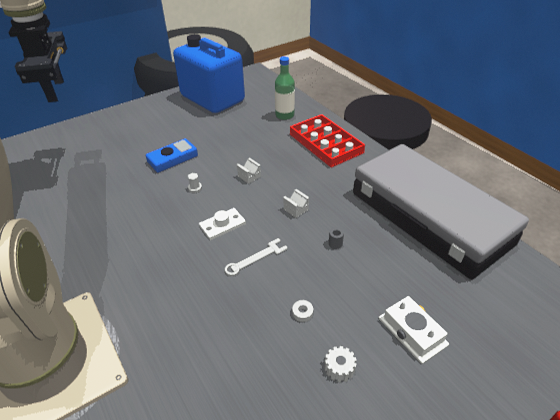

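The scene view shows the rotor at about (253,153), bearing (268,177), housing (207,163), V-blocks (262,244) and (307,286), cover (326,237), plug (361,273). The side view shows the same parts: rotor (340,362), bearing (302,309), housing (415,325), cover (222,218), plug (193,182). I'll enlarge both for closer readings.

```bash
python3 - <<'E'
import cv2
a=cv2.imread("pics/scene0.png")[135:315,180:400]
cv2.imwrite("pics/sc.png",cv2.resize(a,None,fx=3.3,fy=3.3,interpolation=cv2.INTER_CUBIC))
a=cv2.imread("pics/side0.png")[150:390,170:460]
cv2.imwrite("pics/sd.png",cv2.resize(a,None,fx=2.5,fy=2.5,interpolation=cv2.INTER_CUBIC))
E
```

```text
(no output)
```

View pics/sc.png

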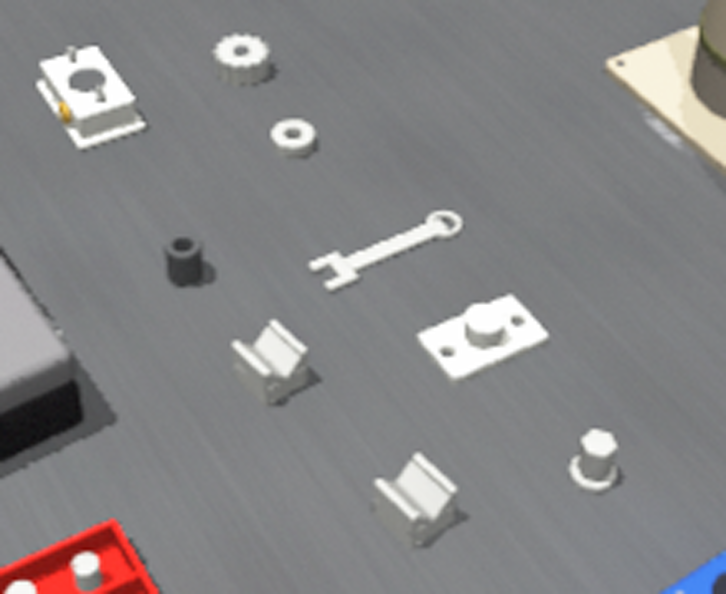

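View pics/sd.png

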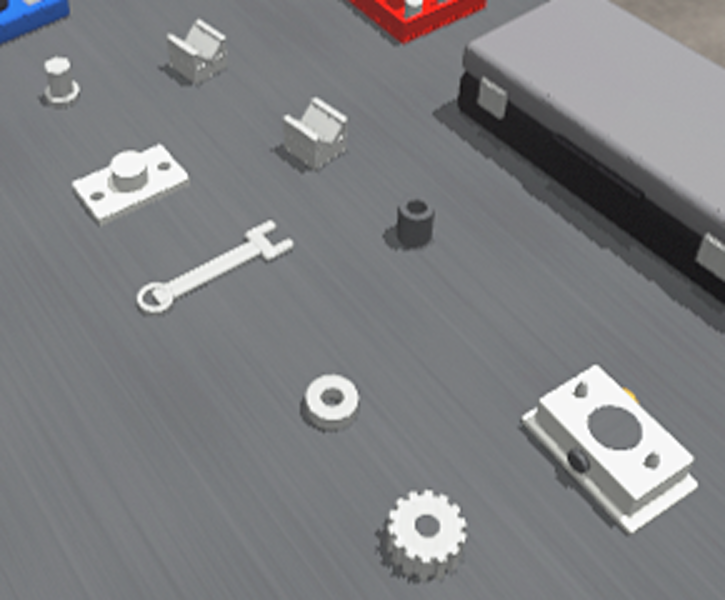

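The crops give me top centres for every part in both views. I'll triangulate them now.

```bash
cat > h.py <<'E'
import numpy as np
from plant import arm
def cam(n,s=None):
    c=arm.camera_info(n); f=210/np.tan(np.radians(c["fovy"]/2))
    if n=="wrist":
        s=s or arm.sense(); T=np.eye(4);T[:3,:3]=s["tcp_rot"];T[:3,3]=s["ee_pos"];E=T@c["T_tool_cam"]
    else: E=c["extrinsics"]
    return f,c["cx"],c["cy"],E
def px2w(C,u,v,z):
    f,cx,cy,E=C; d=E[:3,:3]@[(u-cx)/f,(v-cy)/f,1]; o=E[:3,3]
    return o+d*(z-o[2])/d[2]
def w2px(C,p):
    f,cx,cy,E=C; q=E[:3,:3].T@(np.array(p)-E[:3,3]); return f*q[0]/q[2]+cx,f*q[1]/q[2]+cy
def delta(x,y,z,ang=None):
    "shift in tool cm to put TCP at x,y,z; ang: desired world angle (deg) of tool y line"
    s=arm.sense();R=s["tcp_rot"];d=R.T@(np.array([x,y,z])-s["ee_pos"])/10
    a=np.degrees(np.arctan2(R[1,1],R[0,1]));out="tool cm %s tooly ang %.1f j7 %.1f"%(d.round(2),a,s["joint_positions"][6])
    if ang is not None:
        t=(ang-a+90)%180-90; out+=" az(total rad) %.3f"%(-np.radians(t))
    print(out,"t=%.2f tilt %s"%(s["time_s"],R[:2,2].round(4)))
E
python3 - <<'E'
from h import *
P={"rotor":((242,49),(428,524),26),"bearing":((294,131),(331,396),16),"boss":((487,311),(129,162),32),"hole1":((447,351),(164,166),10),"hole2":((517,321),(97,196),10),
"plug":((600,437),(57,65),42),"bore":((87,80),(615,427),36),"dowA":((72,52),(652,455),49),"dowB":((100,90),(582,387),49),"vA":((271,350),(316,122),40),"vB":((416,486),(197,40),40),"socket":((184,243),(415,206),38)}
a,b=cam("scene"),cam("side")
for k,(p,q,z) in P.items():
    print(k,px2w(a,180+p[0]/3.3,135+p[1]/3.3,z)[:2].round(1),px2w(b,170+q[0]/2.5,150+q[1]/2.5,z)[:2].round(1))
E
```

```text
rotor [ 436.9 -294.4] [ 440.1 -299.1]
bearing [ 448.9 -164.4] [ 450.7 -168.5]
boss [432.8 140.1] [440.3 141.7]
hole1 [474.8 145.1] [474.8 139.4]
hole2 [403.9 146.2] [402.7 139.5]
plug [439.3 301.4] [444.  301.5]
bore [ 598.6 -313.1] [ 599.9 -319.9]
dowA [ 598.9 -345.8] [ 596.1 -355.8]
dowB [ 599.6 -276.2] [ 596.9 -286.1]
vA [614.3  94.5] [612.3  81.1]
vB [585.8 268.8] [584.7 258.3]
socket [619.2 -55.4] [620.8 -59.4]
```

Estimates in world mm:

| Part | Position |
|---|---|
| Rotor | (438, -297) |
| Bearing | (450, -167) |
| Cover | (438, 141), length along x |
| Plug | (441, 301) |
| Housing | (598, -316), length along y |
| V-blocks | A about (613, 88), B about (585, 263) |

I'll turn the tool first, then travel around the base.

```bash
python3 -m inch '[0,0,0,0,0,0,0.147,0,0,0,0,0,0,0.147,0,0,0,0,0,0,0.147,0,0,0,0,0,0,0.147,0,0,0,0,0,0,0.147,0,0,0,0,0,0,0.147,0,0,0,0,0,0,0.147,0,-3.9,1.6,0,0,0,0,0,-3.9,1.6,0,0,0,0,0,-3.9,1.6,0,0,0,0,0,-3.9,1.6,0,0,0,0,0,-3.9,1.6,0,0,0,0,0,-3.9,1.6,0,0,0,0,0,-3.9,1.6,0,0,0,0,0,-3.9,1.6,0,0,0,0,0,-3.9,1.6,0,0,0,0,0,-3.9,1.6,0,0,0,0,0,-3.9,1.6,0,0,0,0,0,-3.9,1.6,0,0,0,0,0,0,0,0,0,0,0]'; python3 -c "
from h import *
delta(438,-297,222,9)"
```

```text
time_s: 2.15
ee_pos: [499.0, 143.5, 222.7]
tcp_rot: [[-0.153, 0.988, 0.001], [0.988, 0.153, -0.002], [-0.002, 0.001, -1.0]]
ft_force: [-0.5, -0.0, 1.0]
width: 0.999
gripper_force: 0.0
tool cm [-42.6  -12.76   0.13] tooly ang 8.8 j7 -10.2 az(total rad) -0.004 t=2.15 tilt [ 0.0011 -0.0017]
```

```bash
cat > look.py <<'E'
import sys,cv2,json
from h import *
n=sys.argv[1]; s=arm.sense(); im=arm.snapshot("wrist"); cv2.imwrite(f"pics/{n}.png",cv2.resize(im,(800,600),interpolation=cv2.INTER_CUBIC)[:,:,::-1])
f,cx,cy,E=cam("wrist",s); json.dump([f,cx,cy,E.tolist()],open(f"pics/{n}.json","w"))
E
cat > loc.py <<'E'
import sys,json
from h import *
# loc.py name u,v,z ... (u,v in the 800x600 picture)
f,cx,cy,E=json.load(open(f"pics/{sys.argv[1]}.json")); C=(f,cx,cy,np.array(E)); k=560/800
for a in sys.argv[2:]:
    u,v,z=map(float,a.split(","))
    print(a,px2w(C,u*k,v*k,z)[:2].round(1))
E
python3 look.py w1
python3 -m inch '[0,-4.26,-1.28,0,0,0,0,0,-4.26,-1.28,0,0,0,0,0,-4.26,-1.28,0,0,0,0,0,-4.26,-1.28,0,0,0,0,0,-4.26,-1.28,0,0,0,0,0,-4.26,-1.28,0,0,0,0,0,-4.26,-1.28,0,0,0,0,0,-4.26,-1.28,0,0,0,0,0,-4.26,-1.28,0,0,0,0,0,-4.26,-1.28,0,0,0,0,0,0,0,0,0,0,0,0,0,0,0,0,0,0]'; python3 look.py w2
```

```text
time_s: 3.4
ee_pos: [439.0, -291.3, 222.1]
tcp_rot: [[-0.16, 0.987, -0.001], [0.987, 0.16, 0.0], [0.0, -0.001, -1.0]]
ft_force: [0.8, 1.1, -0.8]
width: 1.0
gripper_force: 0.0
```

View pics/w1.png

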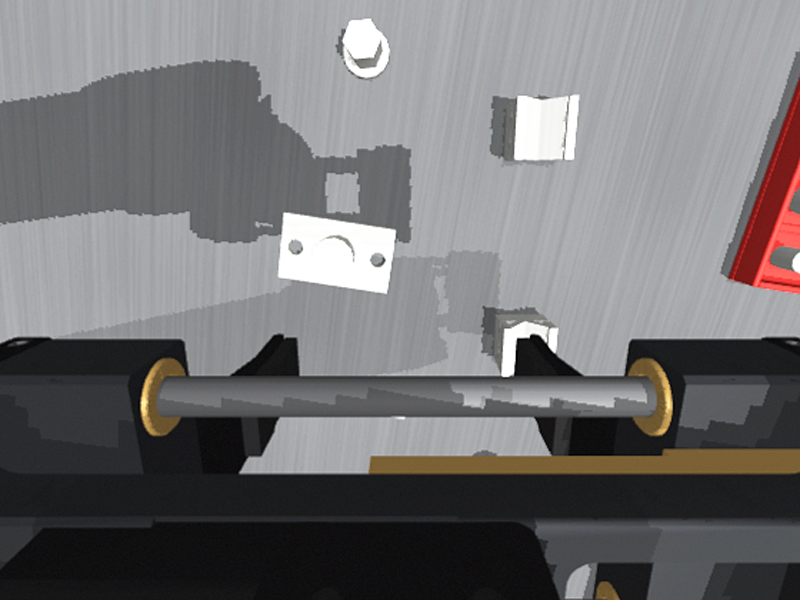

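View pics/w2.png

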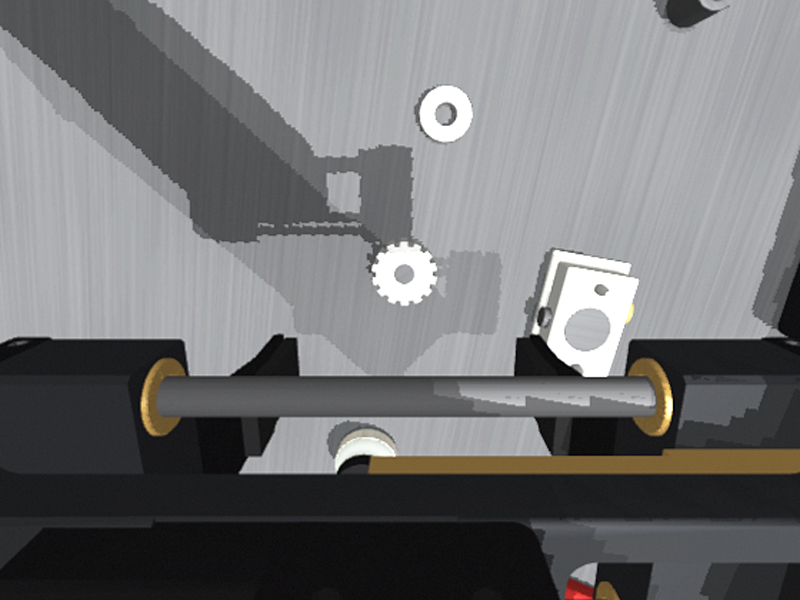

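w1 shows the cover holes at (295,247) and (378,259), the plug's hex top at about (361,37), and the V-block B top centred at (545,128). w2 shows the rotor top at (404,274), bearing (446,113), housing bore (587,330) and the near dowel tip (601,290).

```bash
python3 loc.py w1 295,247,10 378,259,10 361,37,42 545,128,40; python3 loc.py w2 404,274,26 446,113,16 587,330,36 601,290,50; python3 -c "
from h import *
delta(438,-297,40,9)"
```

```text
295,247,10 [403.4 140.7]
378,259,10 [475.8 141.3]
361,37,42 [443.5 302.3]
545,128,40 [585.9 263.9]
404,274,26 [ 439.4 -299.3]
446,113,16 [ 451.6 -168.2]
587,330,36 [ 599.7 -320. ]
601,290,50 [ 594.7 -281.7]
tool cm [-0.66 -0.25 18.21] tooly ang 9.3 j7 44.0 az(total rad) 0.006 t=3.45 tilt [-0.0006  0.0008]
```

```bash
python3 -m inch '[0,-0.77,-0.07,2,0,0,0,0,0,0,4,0,0,0,0,0,0,4,0,0,0,0,0,0,4,0,0,0,0,0,0,4,0,0,0,0,0,0,2,0,0,0,0,0,0,1,0,0,0,0,0,0,0.7,0,0,0,0,0,0,0,0,0,0,0,0,0,0,0,0,0]'; python3 -c "
from h import *
delta(439.5,-299,4,9)"
```

```text
time_s: 4.45
ee_pos: [440.5, -299.2, 6.5]
tcp_rot: [[-0.162, 0.987, 0.002], [0.987, 0.162, -0.0], [-0.0, 0.002, -1.0]]
ft_force: [1.0, 0.4, 0.1]
width: 0.998
gripper_force: 0.0
tool cm [ 0.03 -0.09  0.25] tooly ang 9.3 j7 57.9 az(total rad) 0.005 t=4.45 tilt [ 0.0016 -0.0002]
```

```bash
python3 -m inch '[0,0,-0.05,0.25,0,0,0,1,0,0,0,0,0,0,1,0,0,0,0,0,0,1,0,0,0,0,0,0,1,0,0,0,0,0,0,1,0,0,0,0,0,0,1,0,0,0,0,0,0,1,0,0,0,0,0,0]'; python3 -m inch '[1,0,0,-1,0,0,0,1,0,0,-2,0,0,0,1,0,0,-3,0,0,0,1,0,0,-4,0,0,0,1,0,0,-2,0,0,0,1,0,0,0,0,0,0]'; python3 -c "
from h import *
delta(599,176,140,9)"
```

```text
time_s: 5.25
ee_pos: [439.0, -299.3, 3.0]
tcp_rot: [[-0.161, 0.987, -0.0], [0.987, 0.161, 0.0], [0.0, -0.0, -1.0]]
ft_force: [-0.7, -0.4, 1.0]
width: 0.607
gripper_force: 30.0
time_s: 5.85
ee_pos: [440.4, -300.1, 125.9]
tcp_rot: [[-0.161, 0.987, 0.005], [0.987, 0.161, -0.001], [-0.002, 0.004, -1.0]]
ft_force: [0.6, 0.3, -4.5]
width: 0.61
gripper_force: 30.0
tool cm [44.43 23.33 -1.39] tooly ang 9.3 j7 50.6 az(total rad) 0.005 t=5.85 tilt [ 0.0047 -0.001 ]
```

Rotor gripped and lifted. I'll stop short of the V-blocks to see both.

```bash
python3 -m inch '[1,3.4,2.16,-0.75,0,0,0,1,3.4,2.16,-0.75,0,0,0,1,3.4,2.16,-0.75,0,0,0,1,3.4,2.16,-0.75,0,0,0,1,3.4,2.16,-0.75,0,0,0,1,3.4,2.16,-0.75,0,0,0,1,3.4,2.16,-0.75,0,0,0,1,3.4,2.16,-0.75,0,0,0,1,3.4,2.16,-0.75,0,0,0,1,3.4,2.16,-0.75,0,0,0,1,0,0,0,0,0,0,1,0,0,0,0,0,0]'; python3 look.py w3
```

```text
time_s: 7.05
ee_pos: [596.8, 72.0, 196.3]
tcp_rot: [[-0.163, 0.987, -0.002], [0.987, 0.163, -0.001], [-0.001, -0.003, -1.0]]
ft_force: [0.2, -1.4, -3.6]
width: 0.607
gripper_force: 30.0
```

View pics/w3.png

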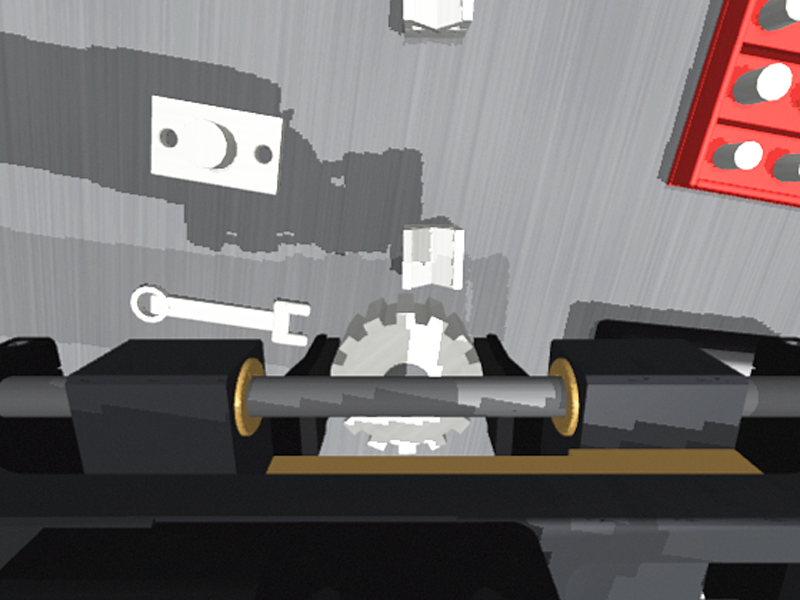

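V-block A's top face spans (404,228) to (464,290). B's near top edge is at about (404–472, 29), at the top of the picture.

```bash
python3 loc.py w3 433.5,259,40 404,228,40 464,229,40 463,290,40 404,289,40 404,28,40 471,28,40; python3 loc.py w1 516,95,40 577,95,40 572,160,40 513,159,40;python3 loc.py w3 169,138,10 264,154,10
```

```text
433.5,259,40 [615.5  87.3]
404,228,40 [590.2 106.2]
464,229,40 [633.4 112.7]
463,290,40 [641.7  67.6]
404,289,40 [597.7  61.1]
404,28,40 [569.2 233.7]
471,28,40 [612.1 240.8]
516,95,40 [559.6 282.7]
577,95,40 [603.6 289.5]
572,160,40 [611.4 244.9]
513,159,40 [567.2 238.7]
169,138,10 [404.4 140.5]
264,154,10 [476.2 140.7]
```

V-block midpoint is (600.6,175.4), with a measured spacing of 179.6 mm against 180 stated.

```bash
python3 -m inch '[1,3.4,0.69,0,0,0,0,1,3.4,0.69,0,0,0,0,1,3.34,0.68,0,0,0,0,1,0,0,3,0,0,0,1,0,0,4,0,0,0,1,0,0,4,0,0,0,1,0,0,4,0,0,0,1,0,0,2,0,0,0,1,0,0,1,0,0,0,1,0,0,0,0,0,0,1,0,0,0,0,0,0]'; python3 -c "
from h import *
delta(600.6,175.4,3.5,9.7)"
```

```text
time_s: 8.2
ee_pos: [602.2, 174.0, 19.2]
tcp_rot: [[-0.16, 0.987, 0.001], [0.987, 0.16, 0.0], [0.0, 0.002, -1.0]]
ft_force: [0.2, 0.3, -3.5]
width: 0.615
gripper_force: 30.0
tool cm [ 0.16 -0.14  1.57] tooly ang 9.2 j7 4.2 az(total rad) -0.008 t=8.20 tilt [0.0015 0.0005]
```

```bash
python3 -m inch '[1,0.14,-0.12,0.5,0,0,-0.008,1,0,0,0.5,0,0,0,1,0,0,0.2,0,0,0,1,0,0,0,0,0,0,1,0,0,0,0,0,0]'; python3 -m inch '[1,0,0,0.1,0,0,0,1,0,0,0.1,0,0,0,1,0,0,0,0,0,0]'; python3 -c "
from h import *
delta(600.6,175.4,3,9.7)"
```

```text
time_s: 8.7
ee_pos: [600.1, 175.7, 6.2]
tcp_rot: [[-0.169, 0.986, 0.0], [0.986, 0.169, 0.0], [0.0, 0.0, -1.0]]
ft_force: [0.7, 0.2, -3.8]
width: 0.609
gripper_force: 30.0
time_s: 9.0
ee_pos: [600.0, 175.7, 3.9]
tcp_rot: [[-0.169, 0.986, -0.0], [0.986, 0.169, 0.0], [0.0, -0.0, -1.0]]
ft_force: [-0.1, -0.1, -3.6]
width: 0.614
gripper_force: 30.0
tool cm [-0.04  0.06  0.09] tooly ang 9.7 j7 4.9 az(total rad) 0.001 t=9.00 tilt [-0.0001  0.    ]
```

```bash
python3 -m inch '[1,0,0,0.08,0,0,0,1,0,0,0,0,0,0,0,0,0,0,0,0,0,0,0,0,0,0,0,0,0,0,0,0,0,0,0,0,0,0,0,0,0,0,0,0,0,0,0,0,0,0,0,0,-1,0,0,0,0,0,0,-4,0,0,0,0,0,0,-4,0,0,0,0,0,0,-4,0,0,0,0,0,0,-4,0,0,0,0,0,0,-2,0,0,0,0,0,0,0,0,0,0]';  python3 -c "
from h import *
delta(451.6,-168.3,160,9.7)"
```

```text
time_s: 10.4
ee_pos: [601.7, 175.8, 197.6]
tcp_rot: [[-0.169, 0.986, 0.006], [0.986, 0.169, 0.003], [0.002, 0.006, -1.0]]
ft_force: [-0.7, -0.2, -0.2]
width: 1.001
gripper_force: 0.0
tool cm [-31.39 -20.63   3.58] tooly ang 9.7 j7 -0.2 az(total rad) 0.000 t=10.40 tilt [0.0056 0.0028]
```

```bash
python3 -m inch '[0,-3.49,-2.29,0,0,0,0,0,-3.49,-2.29,0,0,0,0,0,-3.49,-2.29,0,0,0,0,0,-3.49,-2.29,0,0,0,0,0,-3.49,-2.29,0,0,0,0,0,-3.49,-2.29,0,0,0,0,0,-3.49,-2.29,0,0,0,0,0,-3.49,-2.29,0,0,0,0,0,-3.49,-2.29,0,0,0,0,0,0,0,4,0,0,0,0,0,0,4,0,0,0,0,0,0,4,0,0,0,0,0,0,3,0,0,0,0,0,0,2,0,0,0,0,0,0,0,0,0,0,0,0,0,0,0,0,0,0]';  python3 -c "
from h import *
delta(451.3,-168.4,3,9.7)"
```

```text
tool cm [-31.42 -20.75  19.28] tooly ang 9.7 j7 -0.2 az(total rad) 0.000 t=10.40 tilt [0.0056 0.0028]validation failed for argument at $...
```

```bash
python3 -m inch '[0,-3.49,-2.29,0,0,0,0, 0,-3.49,-2.29,0,0,0,0, 0,-3.49,-2.29,0,0,0,0, 0,-3.49,-2.29,0,0,0,0, 0,-3.49,-2.29,0,0,0,0, 0,-3.49,-2.29,0,0,0,0, 0,-3.49,-2.29,0,0,0,0, 0,-3.49,-2.29,0,0,0,0, 0,-3.49,-2.29,0,0,0,0, 0,0,0,4,0,0,0, 0,0,0,4,0,0,0, 0,0,0,4,0,0,0, 0,0,0,3,0,0,0, 0,0,0,2,0,0,0, 0,0,0,0,0,0,0, 0,0,0,0,0,0,0]';  python3 -c "
from h import *
delta(451.3,-168.4,3,9.7)"
```

```text
time_s: 12.0
ee_pos: [449.7, -169.0, 23.5]
tcp_rot: [[-0.169, 0.986, -0.001], [0.986, 0.169, -0.0], [-0.0, -0.001, -1.0]]
ft_force: [0.2, 0.2, 0.4]
width: 1.004
gripper_force: 0.0
tool cm [0.04 0.17 2.05] tooly ang 9.7 j7 40.7 az(total rad) 0.000 t=12.00 tilt [-0.0008 -0.0003]
```

```bash
python3 -m inch '[0,0.04,0.16,1,0,0,0, 0,0,0,0.7,0,0,0, 0,0,0,0.35,0,0,0, 0,0,0,0,0,0,0, 1,0,0,0,0,0,0, 1,0,0,0,0,0,0, 1,0,0,0,0,0,0, 1,0,0,0,0,0,0, 1,0,0,0,0,0,0, 1,0,0,0,0,0,0, 1,0,0,0,0,0,0, 1,0,0,0,0,0,0]'; python3 -m inch '[1,0,0,-1,0,0,0, 1,0,0,-3,0,0,0, 1,0,0,-4,0,0,0, 1,0,0,-4,0,0,0, 1,0,0,-3,0,0,0, 1,0,0,0,0,0,0]'; python3 -c "
from h import *
delta(617,80,196,9.7)"
```

```text
time_s: 13.2
ee_pos: [451.5, -168.1, 2.7]
tcp_rot: [[-0.169, 0.986, -0.0], [0.986, 0.169, 0.0], [0.0, 0.0, -1.0]]
ft_force: [-0.4, -0.2, 1.4]
width: 0.474
gripper_force: 30.0
time_s: 13.8
ee_pos: [453.6, -168.9, 156.7]
tcp_rot: [[-0.169, 0.986, 0.007], [0.986, 0.169, 0.001], [-0.0, 0.007, -1.0]]
ft_force: [0.1, -0.2, -1.9]
width: 0.475
gripper_force: 30.0
tool cm [21.78 20.33 -3.8 ] tooly ang 9.7 j7 28.7 az(total rad) 0.000 t=13.80 tilt [0.0066 0.0009]
```

```bash
python3 -m inch '[1,3.11,2.9,-0.5,0,0,0, 1,3.11,2.9,-0.5,0,0,0, 1,3.11,2.9,-0.5,0,0,0, 1,3.11,2.9,-0.5,0,0,0, 1,3.11,2.9,-0.5,0,0,0, 1,3.11,2.9,-0.5,0,0,0, 1,3.11,2.9,-0.5,0,0,0, 1,0,0,0,0,0,0, 1,0,0,0,0,0,0]'; python3 look.py w4
```

```text
time_s: 14.7
ee_pos: [614.6, 81.4, 186.7]
tcp_rot: [[-0.171, 0.985, -0.001], [0.985, 0.171, -0.001], [-0.001, -0.002, -1.0]]
ft_force: [-0.4, -1.2, -0.8]
width: 0.475
gripper_force: 30.0
```

View pics/w4.png

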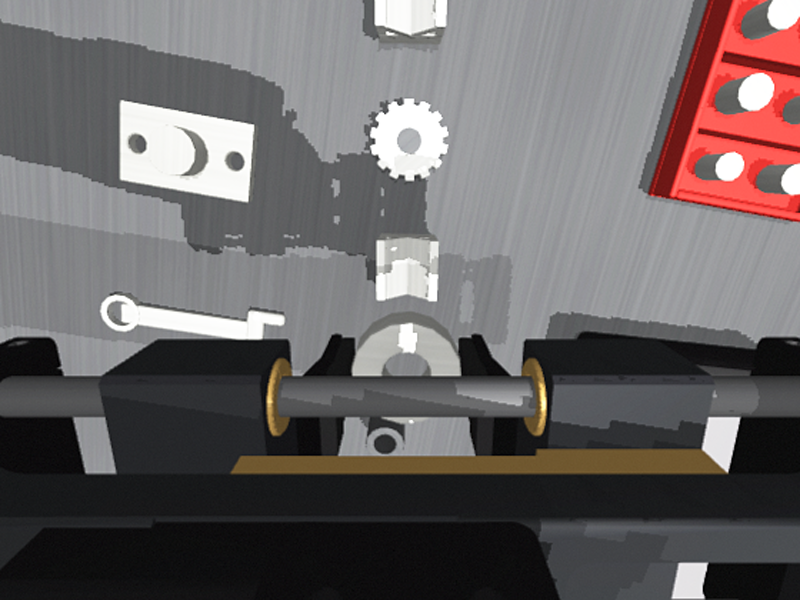

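The rotor stands at (409,140), between A (centre about (407,269)) and B (near edge at row 36, columns 376–446).

```bash
python3 loc.py w4 409,139.5,26 407,269,40 411,35,40; python3 -c "
from h import *
delta(600.5,175.5,50,9.7)"
```

```text
409,139.5,26 [601.  176.4]
407,269,40 [614.9  88. ]
411,35,40 [591.5 237. ]
tool cm [ 9.66  0.26 13.69] tooly ang 9.7 j7 11.0 az(total rad) 0.000 t=14.75 tilt [-0.0012 -0.0013]
```

```bash
python3 -m inch '[1,3.24,0.09,0,0,0,0, 1,3.24,0.09,0,0,0,0, 1,3.24,0.09,0,0,0,0, 1,0,0,4,0,0,0, 1,0,0,4,0,0,0, 1,0,0,4,0,0,0, 1,0,0,2,0,0,0, 1,0,0,0,0,0,0, 1,0,0,0,0,0,0, 1,0,0,0,0,0,0]';  python3 -c "
from h import *
delta(600.5,176,29,9.7)"
```

```text
time_s: 15.75
ee_pos: [602.1, 176.8, 49.7]
tcp_rot: [[-0.168, 0.986, 0.002], [0.986, 0.168, 0.001], [0.001, 0.003, -1.0]]
ft_force: [0.5, -0.9, -1.5]
width: 0.473
gripper_force: 30.0
tool cm [-0.05 -0.17  2.07] tooly ang 9.7 j7 5.8 az(total rad) -0.000 t=15.75 tilt [0.0025 0.0011]
```

```bash
python3 -m inch '[1,-0.04,-0.12,1,0,0,0, 1,0,0,0.6,0,0,0, 1,0,0,0.2,0,0,0, 1,0,0,0,0,0,0, 1,0,0,0,0,0,0]'; python3 -m inch '[1,0,0,0.1,0,0,0, 1,0,0,0,0,0,0, 1,0,0,0,0,0,0]'; python3 -c "
from h import *
delta(600.5,176,28.7,9.7)"
```

```text
time_s: 16.25
ee_pos: [600.0, 176.4, 29.8]
tcp_rot: [[-0.169, 0.986, 0.0], [0.986, 0.169, -0.0], [-0.0, 0.0, -1.0]]
ft_force: [-0.1, 0.6, -0.3]
width: 0.471
gripper_force: 30.0
time_s: 16.55
ee_pos: [599.9, 176.5, 28.8]
tcp_rot: [[-0.169, 0.986, 0.0], [0.986, 0.169, 0.0], [0.0, 0.0, -1.0]]
ft_force: [0.1, -0.5, -0.5]
width: 0.479
gripper_force: 30.0
tool cm [-0.06  0.05  0.01] tooly ang 9.7 j7 6.5 az(total rad) 0.001 t=16.55 tilt [0.     0.0001]
```

```bash
python3 -m inch '[0,0,0,0,0,0,0, 0,0,0,0,0,0,0, 0,0,0,0,0,0,0, 0,0,0,0,0,0,0, 0,0,0,0,0,0,0, 0,0,0,-1,0,0,0, 0,0,0,-4,0,0,0, 0,0,0,-4,0,0,0, 0,0,0,-4,0,0,0, 0,0,0,-3,0,0,0, 0,1.5,-3.8,0,0,0,0, 0,1.5,-3.8,0,0,0,0, 0,1.5,-3.8,0,0,0,0, 0,1.5,-3.8,0,0,0,0, 0,0,0,0,0,0,0, 0,0,0,0,0,0,0]'; python3 look.py w5
```

```text
time_s: 18.15
ee_pos: [439.7, 210.4, 189.7]
tcp_rot: [[-0.171, 0.985, 0.001], [0.985, 0.171, 0.002], [0.002, 0.001, -1.0]]
ft_force: [0.3, -1.1, -0.8]
width: 1.004
gripper_force: 0.0
```

View pics/w5.png

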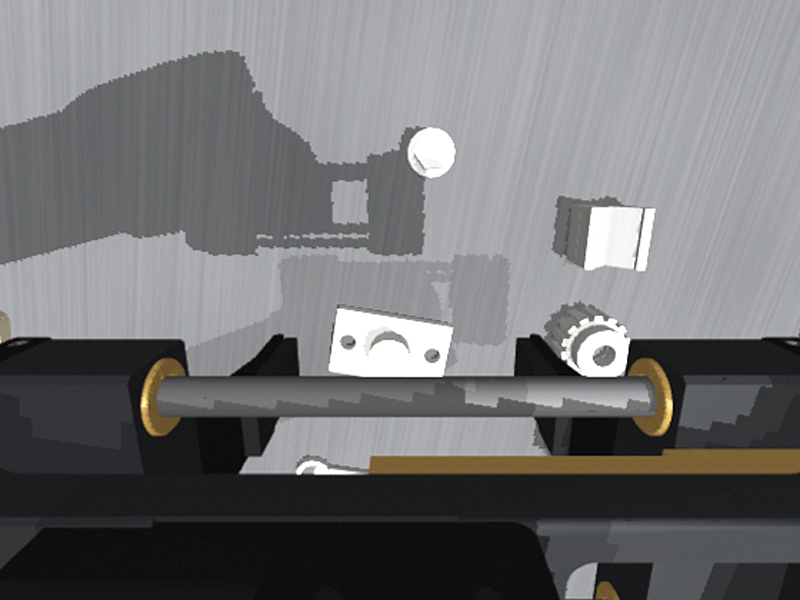

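The bearing sits on the rotor at about (602,352) and the plug is at (431,152). I'll enlarge both with stretched contrast.

```bash
python3 - <<'E'
import cv2,numpy as np
a=cv2.imread("pics/w5.png").astype(float)
a=np.clip((a/255)**4*255,0,255).astype(np.uint8)
p=a[120:185,395:470]; q=a[295:385,545:635]
cv2.imwrite("pics/c5.png",np.hstack([cv2.resize(p,(400,347),interpolation=cv2.INTER_CUBIC),cv2.resize(q,(347,347),interpolation=cv2.INTER_CUBIC)]))
E
```

```text
(no output)
```

View pics/c5.png

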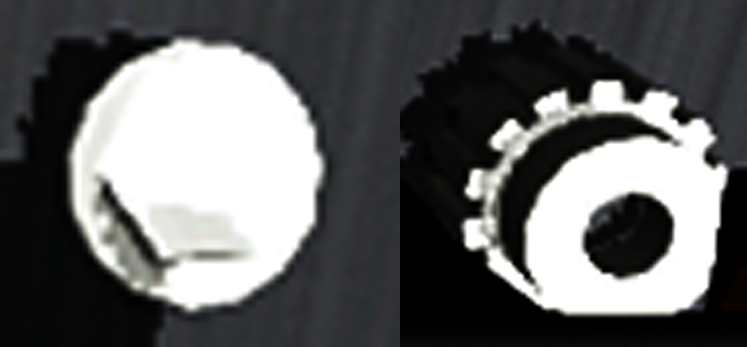

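The plug's hex shows base edges from crop (103,180) to (162,263) to (250,257). On the right, the ring is seated flat on the gear. I'll work out the hex angle and the flange centre.

```bash
python3 loc.py w5 425.4,169.3,9 441.9,168.1,9 414.3,153.7,9 431.9,152.2,7 602,352,42; python3 -c "
from h import *
delta(443.5,302,190,-16)"
```

```text
425.4,169.3,9 [442.2 288.8]
441.9,168.1,9 [454.3 291.8]
414.3,153.7,9 [431.9 298.4]
431.9,152.2,7 [444.8 301.9]
602,352,42 [598.2 179.1]
tool cm [ 9.03  1.85 -0.03] tooly ang 9.7 j7 -19.2 az(total rad) 0.449 t=18.20 tilt [0.001  0.0015]
```

```bash
python3 -m inch '[0,0,0,0,0,0,0.144, 0,0,0,0,0,0,0.144, 0,0,0,0,0,0,0.143, 0,3,-0.65,0,0,0,0, 0,3,-0.65,0,0,0,0, 0,3,-0.65,0,0,0,0, 0,0,0,4,0,0,0, 0,0,0,4,0,0,0, 0,0,0,3,0,0,0, 0,0,0,1,0,0,0, 0,0,0,0,0,0,0, 0,0,0,0,0,0,0]'; python3 -c "
from h import *
delta(444.2,302,14,-15)"
```

```text
time_s: 19.4
ee_pos: [445.7, 302.0, 70.1]
tcp_rot: [[0.259, 0.966, 0.002], [0.966, -0.259, 0.001], [0.001, 0.001, -1.0]]
ft_force: [-0.0, -0.6, 0.7]
width: 1.001
gripper_force: 0.0
tool cm [-0.05 -0.16  5.61] tooly ang -15.0 j7 -42.4 az(total rad) -0.000 t=19.40 tilt [0.0016 0.0007]
```

```bash
python3 -m inch '[0,0,-0.12,2.5,0,0,0, 0,0,0,2,0,0,0, 0,0,0,1.1,0,0,0, 0,0,0,0,0,0,0, 0,0,0,0,0,0,0, 1,0,0,0,0,0,0, 1,0,0,0,0,0,0, 1,0,0,0,0,0,0, 1,0,0,0,0,0,0, 1,0,0,0,0,0,0, 1,0,0,0,0,0,0, 1,0,0,0,0,0,0, 1,0,0,0,0,0,0, 1,0,0,0,0,0,0, 1,0,0,0,0,0,0]'; python3 -m inch '[1,0,0,-1,0,0,0, 1,0,0,-3,0,0,0, 1,0,0,-4,0,0,0, 1,0,0,-4,0,0,0, 1,0,0,-3,0,0,0, 1,0,0,0,0,0,0]'; python3 -c "
from h import *
delta(620,100,190,-15)
delta(598,-240,165,0)"
```

```text
time_s: 20.9
ee_pos: [443.2, 302.2, 12.8]
tcp_rot: [[0.258, 0.966, 0.0], [0.966, -0.258, 0.0], [0.0, 0.0, -1.0]]
ft_force: [0.1, -0.1, -0.2]
width: 0.283
gripper_force: 30.0
time_s: 21.5
ee_pos: [445.1, 303.3, 167.5]
tcp_rot: [[0.259, 0.966, 0.004], [0.966, -0.259, 0.006], [0.007, 0.003, -1.0]]
ft_force: [-0.0, 0.5, -1.7]
width: 0.279
gripper_force: 30.0
tool cm [-15.1   22.16  -2.29] tooly ang -15.0 j7 -46.8 az(total rad) 0.000 t=21.50 tilt [0.0045 0.0056]
tool cm [-4.853e+01  2.882e+01  1.000e-02] tooly ang -15.0 j7 -46.8 az(total rad) -0.262 t=21.50 tilt [0.0045 0.0056]
```

```bash
python3 -m inch '[1,0,0,0,0,0,-0.131, 1,0,0,0,0,0,-0.131, 1,-4.2,0.9,-0.15,0,0,0, 1,-4.2,0.9,-0.15,0,0,0, 1,-4.2,0.9,-0.15,0,0,0, 1,-4.2,0.9,-0.15,0,0,0, 1,-4.2,0.9,-0.15,0,0,0, 1,-4.2,0.9,-0.15,0,0,0, 1,-4.2,0.9,-0.15,0,0,0, 1,-4.2,0.9,-0.15,0,0,0, 1,-4.2,0.9,-0.15,0,0,0, 1,-4.2,0.9,-0.15,0,0,0, 1,-4.2,0.9,-0.15,0,0,0, 1,-4.2,0.9,-0.15,0,0,0, 1,-4.2,0.9,-0.15,0,0,0, 1,-4.2,0.9,-0.15,0,0,0, 1,-4.2,0.9,-0.15,0,0,0, 1,-4.2,0.9,-0.15,0,0,0, 1,-4.2,0.9,-0.15,0,0,0, 1,0,0,0,0,0,0]'; python3 -m inch '[1,0,0,0,0,0,0]'; python3 look.py w6
```

```text
time_s: 23.5
ee_pos: [593.5, -418.6, 186.6]
tcp_rot: [[0.007, 1.0, -0.004], [1.0, -0.007, -0.003], [-0.003, -0.004, -1.0]]
ft_force: [-1.1, 0.3, -0.5]
width: 0.283
gripper_force: 30.0
time_s: 23.6
ee_pos: [595.7, -413.1, 187.0]
tcp_rot: [[0.002, 1.0, -0.002], [1.0, -0.002, 0.0], [0.0, -0.002, -1.0]]
ft_force: [-0.1, 0.5, -1.1]
width: 0.281
gripper_force: 30.0
```

View pics/w6.png

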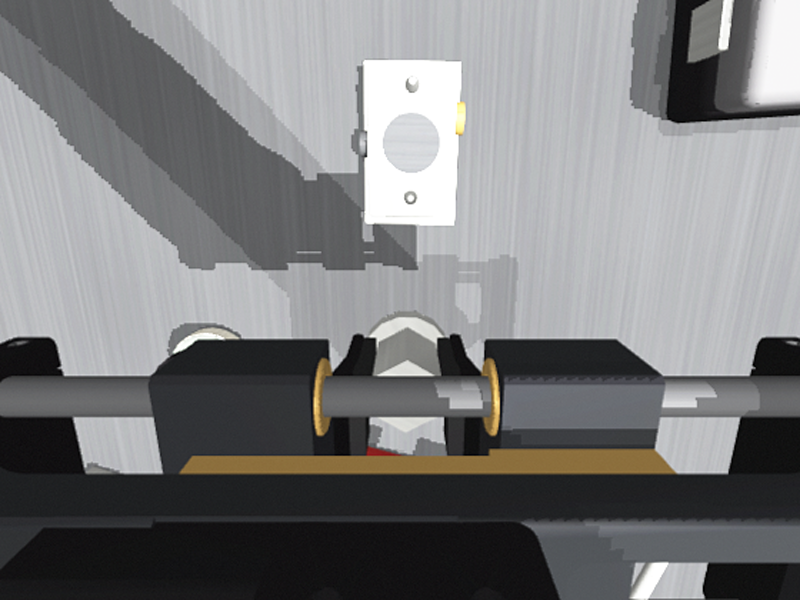

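Housing top corners are at (363,60), (461,61), (456,225) and (365,223). The bore is at (411,142) and the dowel tips are at about (413,79) and (410,197).

```bash
python3 loc.py w6 363,60,36 461,61,36 456,225,36 365,223,36 411,142,36 413,79,52 410,197,52; python3 -c "
from h import *
delta(598,-213,140,0)"
```

```text
363,60,36 [ 568.5 -268.6]
461,61,36 [ 632.2 -269.3]
456,225,36 [ 632.  -375.2]
365,223,36 [ 567.1 -373.7]
411,142,36 [ 599.8 -319.1]
413,79,52 [ 600.8 -283.1]
410,197,52 [ 599.1 -354.9]
tool cm [19.84  0.16  4.76] tooly ang 0.0 j7 48.8 az(total rad) 0.000 t=23.65 tilt [-0.001   0.0009]
```

```bash
python3 -m inch '[1,4,0.1,0,0,0,0, 1,4,0.1,0,0,0,0, 1,4,0.1,0,0,0,0, 1,4,0.1,0,0,0,0, 1,3.9,0.05,0,0,0,0, 1,0,0,4,0,0,0, 1,0,0,4,0,0,0, 1,0,0,4,0,0,0, 1,0,0,3,0,0,0, 1,0,0,0,0,0,0, 1,0,0,0,0,0,0, 1,0,0,0,0,0,0]'; python3 -c "
from h import *
delta(600.8,-213.5,13.2,0)"
```

```text
time_s: 24.85
ee_pos: [602.4, -212.5, 40.5]
tcp_rot: [[-0.002, 1.0, 0.003], [1.0, 0.002, -0.0], [-0.0, 0.003, -1.0]]
ft_force: [0.6, -0.5, -1.3]
width: 0.277
gripper_force: 30.0
tool cm [-0.1  -0.17  2.73] tooly ang 0.1 j7 37.5 az(total rad) 0.002 t=24.85 tilt [ 0.0029 -0.0004]
```

```bash
python3 -m inch '[1,-0.1,-0.1,1.3,0,0,0, 1,0,0,0.8,0,0,0, 1,0,0,0.3,0,0,0, 1,0,0,0,0,0,0, 1,0,0,0,0,0,0, 1,0,0,0,0,0,0]';  python3 -c "
from h import *
delta(600.8,-213.5,13.0,0)"
```

```text
time_s: 25.45
ee_pos: [600.3, -213.8, 14.5]
tcp_rot: [[-0.001, 1.0, 0.0], [1.0, 0.001, -0.0], [-0.0, 0.0, -1.0]]
ft_force: [0.3, -0.2, -0.7]
width: 0.279
gripper_force: 30.0
tool cm [0.03 0.05 0.15] tooly ang 0.1 j7 38.5 az(total rad) 0.001 t=25.45 tilt [ 0.0004 -0.0001]
```

```bash
python3 -m inch '[1,0,0,0.13,0,0,0, 1,0,0,0,0,0,0, 0,0,0,0,0,0,0, 0,0,0,0,0,0,0, 0,0,0,0,0,0,0, 0,0,0,0,0,0,0, 0,0,0,0,0,0,0, 0,0,0,0,0,0,0, 0,0,0,-1,0,0,0, 0,0,0,-3,0,0,0, 0,0,0,-4,0,0,0, 0,0,0,-4,0,0,0, 0,0,0,-4,0,0,0, 0,0,0,0,0,0,0]';  python3 -m inch '[0,0,0,0,0,0,-0.143, 0,0,0,0,0,0,-0.143, 0,0,0,0,0,0,-0.143, 0,0,0,0,0,0,-0.143, 0,0,0,0,0,0,-0.143, 0,0,0,0,0,0,-0.143, 0,0,0,0,0,0,-0.143, 0,0,0,0,0,0,-0.143, 0,0,0,0,0,0,-0.143, 0,0,0,0,0,0,-0.143, 0,0,0,0,0,0,-0.143, 0,0,0,0,0,0,0]'; python3 -c "
from h import *
delta(440,140.8,180,90.4)"
```

```text
time_s: 26.85
ee_pos: [602.3, -215.3, 179.4]
tcp_rot: [[-0.0, 1.0, 0.008], [1.0, 0.0, -0.002], [-0.002, 0.008, -1.0]]
ft_force: [1.0, -0.6, 0.5]
width: 0.999
gripper_force: 0.0
time_s: 28.05
ee_pos: [599.9, -213.9, 173.0]
tcp_rot: [[-1.0, -0.005, 0.0], [-0.005, 1.0, 0.0], [-0.0, 0.0, -1.0]]
ft_force: [0.2, 0.1, -0.0]
width: 0.997
gripper_force: 0.0
tool cm [15.81 35.55 -0.69] tooly ang 90.3 j7 116.3 az(total rad) -0.002 t=28.05 tilt [0.0001 0.0002]
```

```bash
python3 -m inch '[0,1.76,3.95,0,0,0,0, 0,1.76,3.95,0,0,0,0, 0,1.76,3.95,0,0,0,0, 0,1.76,3.95,0,0,0,0, 0,1.76,3.95,0,0,0,0, 0,1.76,3.95,0,0,0,0, 0,1.76,3.95,0,0,0,0, 0,1.76,3.95,0,0,0,0, 0,1.73,3.95,0,0,0,0, 0,0,0,4,0,0,0, 0,0,0,4,0,0,0, 0,0,0,3,0,0,0, 0,0,0,0,0,0,0, 0,0,0,0,0,0,0, 0,0,0,0,0,0,0]'; python3 loc.py w3 150,303,4 300,310,4; python3 -c "
from h import *
delta(440,140.8,13,90.4)"
```

```text
time_s: 29.55
ee_pos: [442.1, 141.8, 64.7]
tcp_rot: [[-1.0, -0.001, 0.002], [-0.001, 1.0, 0.001], [-0.002, 0.001, -1.0]]
ft_force: [0.8, 0.3, 0.6]
width: 0.998
gripper_force: 0.0
150,303,4 [388.4   4.3]
300,310,4 [514.6  19.1]
tool cm [ 0.22 -0.1   5.17] tooly ang 90.1 j7 69.9 az(total rad) -0.006 t=29.55 tilt [0.0023 0.0014]
```

```bash
python3 -m inch '[0,0.1,-0.05,2.5,0,0,0, 0,0,0,1.8,0,0,0, 0,0,0,0.6,0,0,0, 0,0,0,0,0,0,0, 0,0,0,0,0,0,0]';python3 -c "
from h import *
delta(440,140.8,13.3,90.4)"
```

```text
time_s: 30.05
ee_pos: [440.8, 141.2, 15.2]
tcp_rot: [[-1.0, -0.003, 0.002], [-0.003, 1.0, 0.001], [-0.002, 0.001, -1.0]]
ft_force: [0.8, 0.4, 0.3]
width: 1.002
gripper_force: 0.0
tool cm [ 0.08 -0.04  0.19] tooly ang 90.2 j7 72.0 az(total rad) -0.004 t=30.05 tilt [0.0016 0.001 ]
```

```bash
python3 -m inch '[0,0,0,0.15,0,0,0, 0,0,0,0,0,0,0, 1,0,0,0,0,0,0, 1,0,0,0,0,0,0, 1,0,0,0,0,0,0, 1,0,0,0,0,0,0, 1,0,0,0,0,0,0, 1,0,0,0,0,0,0, 1,0,0,0,0,0,0, 1,0,0,0,0,0,0, 1,0,0,0,0,0,0, 1,0,0,0,0,0,0]'; python3 -m inch '[1,0,0,-1,0,0,0, 1,0,0,-3,0,0,0, 1,0,0,-4,0,0,0, 1,0,0,-4,0,0,0, 1,0,0,-3,0,0,0, 1,0,0,0,0,0,0]'; python3 -c "
from h import *
delta(599.8,-350,180,-0.7)"
```

```text
time_s: 31.25
ee_pos: [439.9, 140.8, 12.4]
tcp_rot: [[-1.0, -0.003, -0.0], [-0.003, 1.0, 0.0], [0.0, 0.0, -1.0]]
ft_force: [-0.6, 0.2, -0.1]
width: 0.387
gripper_force: 30.0
time_s: 31.85
ee_pos: [442.0, 141.6, 167.0]
tcp_rot: [[-1.0, -0.003, 0.006], [-0.003, 1.0, 0.004], [-0.006, 0.004, -1.0]]
ft_force: [-0.4, 0.3, -3.1]
width: 0.382
gripper_force: 30.0
tool cm [-15.65 -49.2   -1.39] tooly ang 90.2 j7 67.0 az(total rad) -1.556 t=31.85 tilt [0.0061 0.0039]
```

```bash
python3 -m inch '[1,0,0,0,0,0,0.1444, 1,0,0,0,0,0,0.1444, 1,0,0,0,0,0,0.1444, 1,0,0,0,0,0,0.1444, 1,0,0,0,0,0,0.1444, 1,0,0,0,0,0,0.1444, 1,0,0,0,0,0,0.1444, 1,0,0,0,0,0,0.1444, 1,0,0,0,0,0,0.1444, 1,0,0,0,0,0,0.1444, 1,0,0,0,0,0,0.1444, 1,0,0,0,0,0,0]';  python3 -c "
from h import *
delta(599.8,-319.5,160,-0.8)"
```

```text
time_s: 33.05
ee_pos: [439.5, 140.5, 162.0]
tcp_rot: [[0.017, 1.0, -0.001], [1.0, -0.017, -0.0], [-0.0, -0.001, -1.0]]
ft_force: [0.3, -0.6, -1.9]
width: 0.383
gripper_force: 30.0
tool cm [-45.73  16.81   0.21] tooly ang -1.0 j7 -24.1 az(total rad) -0.003 t=33.05 tilt [-0.0008 -0.0005]
```

```bash
python3 -m inch '[1,-4.13,1.3,-0.15,0,0,0, 1,-4.13,1.3,-0.15,0,0,0, 1,-4.13,1.3,-0.15,0,0,0, 1,-4.13,1.3,-0.15,0,0,0, 1,-4.13,1.3,-0.15,0,0,0, 1,-4.13,1.3,-0.15,0,0,0, 1,-4.13,1.3,-0.15,0,0,0, 1,-4.13,1.3,-0.15,0,0,0, 1,-4.13,1.3,-0.15,0,0,0, 1,-4.13,1.3,-0.15,0,0,0, 1,-4.13,1.3,-0.15,0,0,0, 1,-4.13,1.3,-0.15,0,0,0, 1,-4.13,1.3,-0.15,0,0,0, 1,0,0,0,0,0,0, 1,0,0,0,0,0,0, 1,0,0,0,0,0,0, 1,0,0,0,0,0,0]'; python3 look.py w7
```

```text
time_s: 34.75
ee_pos: [601.7, -396.8, 182.1]
tcp_rot: [[0.011, 1.0, 0.001], [1.0, -0.011, 0.001], [0.001, 0.0, -1.0]]
ft_force: [0.3, -0.1, -1.9]
width: 0.382
gripper_force: 30.0
```

View pics/w7.png

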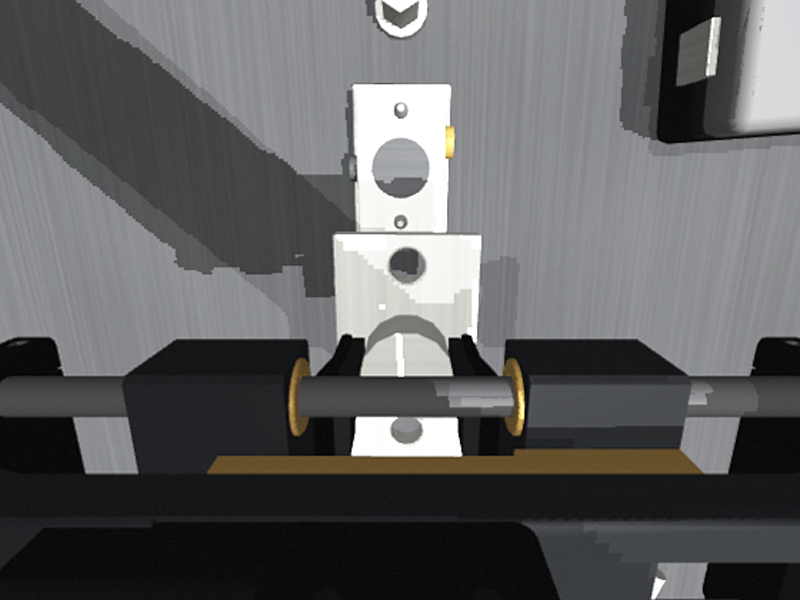

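Both of the held cover's holes are visible, at (407,265) and (407,430). The housing's bore is at (401,168) and the dowel tips at (401,106) and (400,218). The plug stands at (401,10).

```bash
python3 loc.py w7 407,265,179.7 407,430,179.7 401,168,36 401,106,52 400.5,218,52; python3 -c "
from h import *
delta(599.8,-319.5,100,-0.8)"
```

```text
407,265,179.7 [ 603.4 -358.2]
407,430,179.7 [ 602.7 -429.7]
401,168,36 [ 600.1 -319.7]
401,106,52 [ 600.8 -283. ]
400.5,218,52 [ 599.5 -351.9]
tool cm [ 7.74 -0.29  8.23] tooly ang -0.7 j7 42.9 az(total rad) 0.002 t=34.80 tilt [0.0007 0.0008]
```

```bash
python3 -m inch '[1,3.73,-0.18,0,0,0,0, 1,3.73,-0.18,0,0,0,0, 1,0,0,4,0,0,0, 1,0,0,4,0,0,0, 1,0,0,2.5,0,0,0, 1,0,0,0,0,0,0, 1,0,0,0,0,0,0, 1,0,0,0,0,0,0, 1,0,0,0,0,0,0]'; python3 loc.py w7 401,11,8; python3 -c "
from h import *
delta(598.8,-322.2,66,-0.8)"
```

```text
time_s: 35.7
ee_pos: [599.6, -324.3, 78.9]
tcp_rot: [[0.014, 1.0, 0.003], [1.0, -0.014, -0.001], [-0.001, 0.003, -1.0]]
ft_force: [-0.2, 0.3, -1.7]
width: 0.386
gripper_force: 30.0
401,11,8 [ 601.2 -216.7]
tool cm [ 0.21 -0.08  1.29] tooly ang -0.8 j7 39.4 az(total rad) -0.000 t=35.70 tilt [ 0.0027 -0.001 ]
```

```bash
python3 -m inch '[1,0.15,-0.05,0.5,0,0,0, 1,0,0,0.4,0,0,0, 1,0,0,0.2,0,0,0, 1,0,0,0,0,0,0, 1,0,0,0,0,0,0, 1,0,0,0,0,0,0]'; python3 -c "
from h import *
import cv2
delta(598.8,-322.2,60,-0.8)
a=arm.snapshot('side')[270:370,350:480,::-1];b=arm.snapshot('scene')[120:210,160:270,::-1]
cv2.imwrite('pics/c8.png',np.hstack([cv2.resize(a,(520,400),interpolation=cv2.INTER_CUBIC),cv2.resize(b,(280,400)[:1]+(229,),interpolation=cv2.INTER_CUBIC) if 0 else cv2.resize(b,(280,400),interpolation=cv2.INTER_CUBIC)]))"
```

```text
time_s: 36.3
ee_pos: [598.2, -322.4, 66.0]
tcp_rot: [[0.014, 1.0, 0.0], [1.0, -0.014, -0.0], [-0.0, 0.0, -1.0]]
ft_force: [-0.7, 0.5, -1.7]
width: 0.382
gripper_force: 30.0
tool cm [0.02 0.06 0.6 ] tooly ang -0.8 j7 39.6 az(total rad) -0.000 t=36.30 tilt [ 0.0001 -0.    ]
```

View pics/c8.png

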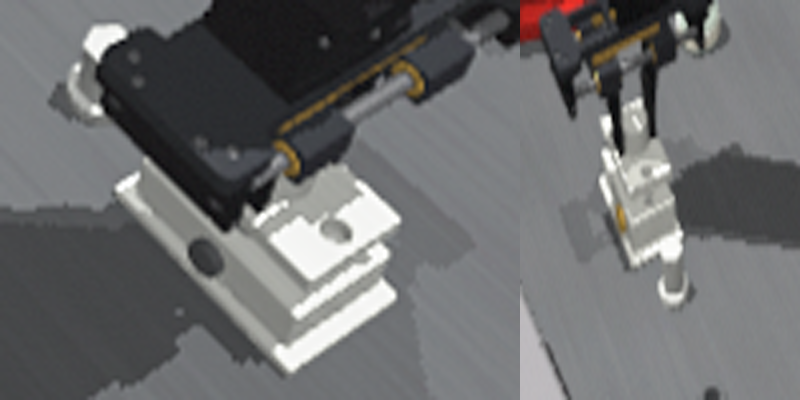

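The side view shows the plate square over the housing with its hole over the dowel, and the plug upright beyond. Lowering gently.

```bash
python3 -m inch '[1,0,0.03,0.3,0,0,0, 1,0,0,0.3,0,0,0, 1,0,0,0,0,0,0, 1,0,0,0,0,0,0]'; python3 -m inch '[1,0,0,0.2,0,0,0, 1,0,0,0.2,0,0,0, 1,0,0,0,0,0,0, 1,0,0,0,0,0,0]'
```

```text
time_s: 36.8
ee_pos: [598.4, -322.2, 59.7]
tcp_rot: [[0.014, 1.0, -0.0], [1.0, -0.014, 0.0], [0.0, -0.0, -1.0]]
ft_force: [0.3, 0.4, -0.9]
width: 0.383
gripper_force: 30.0
time_s: 37.2
ee_pos: [598.4, -322.3, 55.8]
tcp_rot: [[0.014, 1.0, -0.0], [1.0, -0.014, 0.0], [0.0, -0.0, -1.0]]
ft_force: [0.2, 0.1, -2.7]
width: 0.383
gripper_force: 30.0
```

```bash
python3 -m inch '[1,0,0,0.2,0,0,0, 1,0,0,0.2,0,0,0, 1,0,0,0,0,0,0, 1,0,0,0,0,0,0]'; python3 -m inch '[1,0,0,0.2,0,0,0, 1,0,0,0.1,0,0,0, 1,0,0,0.1,0,0,0, 1,0,0,0,0,0,0, 1,0,0,0,0,0,0]'
```

```text
time_s: 37.6
ee_pos: [598.4, -322.3, 51.8]
tcp_rot: [[0.014, 1.0, -0.0], [1.0, -0.014, 0.0], [0.0, -0.0, -1.0]]
ft_force: [-0.5, -0.6, -2.0]
width: 0.382
gripper_force: 30.0
time_s: 38.1
ee_pos: [598.4, -322.2, 48.5]
tcp_rot: [[0.014, 1.0, 0.0], [1.0, -0.014, 0.0], [0.0, 0.0, -1.0]]
ft_force: [-3.0, 2.2, 5.8]
width: 0.381
gripper_force: 30.0
```

```bash
python3 -m inch '[1,0,0,0.1,0,0,0, 1,0,0,0.05,0,0,0, 1,0,0,0,0,0,0, 1,0,0,0,0,0,0]'
```

```text
time_s: 38.5
ee_pos: [598.5, -322.3, 48.4]
tcp_rot: [[0.014, 1.0, 0.001], [1.0, -0.014, 0.001], [0.001, 0.001, -1.0]]
ft_force: [-8.2, 5.6, 17.3]
width: 0.383
gripper_force: 30.0
```

Hard stop at z 48.4, which matches fully home (36 + 12.4). Now release, rise and check.

```bash
python3 -m inch '[1,0,0,-0.1,0,0,0, 0,0,0,0,0,0,0, 0,0,0,0,0,0,0, 0,0,0,0,0,0,0, 0,0,0,0,0,0,0, 0,0,0,0,0,0,0, 0,0,0,0,0,0,0, 0,0,0,-1,0,0,0, 0,0,0,-3,0,0,0, 0,0,0,-4,0,0,0, 0,0,0,-4,0,0,0, 0,0,0,-3,0,0,0, 0,-4,0,0,0,0,0, 0,-4,0,0,0,0,0, 0,-2,0,0,0,0,0, 0,0,0,0,0,0,0, 0,0,0,0,0,0,0]'; python3 look.py w9; python3 - <<'E'
from h import *
import cv2
w=cv2.imread('pics/w9.png')[0:300,250:570]
a=arm.snapshot('side')[270:370,350:480,::-1]; s=arm.snapshot('side')[150:250,225:345,::-1]
r=lambda i,x,y:cv2.resize(i,(x,y),interpolation=cv2.INTER_CUBIC)
cv2.imwrite('pics/c9.png',np.hstack([r(w,400,600),np.vstack([r(a,390,300),r(s,390,300)])]))
E
```

```text
time_s: 40.2
ee_pos: [596.9, -422.3, 197.8]
tcp_rot: [[0.015, 1.0, 0.0], [1.0, -0.015, 0.0], [0.0, 0.0, -1.0]]
ft_force: [0.6, 0.4, -0.6]
width: 0.999
gripper_force: 0.0
```

View pics/c9.png

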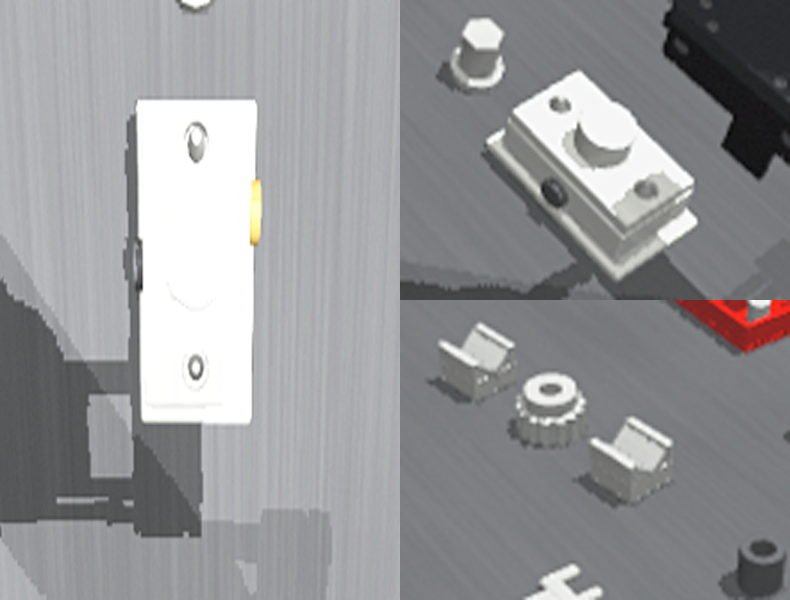

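The picture shows the cover flat on the housing with both dowels through their holes. The plug is upright off the left end, and the ring sits concentric on the rotor between the V-blocks.

```bash
python3 -c "
from plant import arm
print(arm.sign_off())"
```

```text
the job is handed in; nothing more can be done
None
```

The job is done and handed in at about 40 s: the rotor is midway between the V-blocks with the bearing ring on it, the hex plug stands about 30 mm off the housing's left end, and the cover is pressed fully home; the wrench, socket and multimeter were not touched.

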